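# Slide the flat game card home in the console's card reader

### The arm

A 6-joint arm with a two-finger parallel gripper is mounted at the origin on the work surface. World frame = base frame: x ahead of the robot, y to its left, z up, the work surface at z = 0. Lengths are in m, angles in rad, forces in N, time in s.
With the tool pointing down it reaches from about 0.25 to 0.725 m from the base axis. Payload 4 kg.
Tool frame: the origin (TCP) lies midway between the tips of the shut fingers; the grasp point (between the pads) lies 19 mm behind it; z points along the fingers, y is the direction in which the jaws open and shut (so a half turn about z gives the same grasp; the last joint's range is limited). The gripper opens to 85 mm and grips with 20 to 120 N. Pads are 22 mm wide; open, the fingers measure 114 mm over their backs; the gripper's body (76 mm by 85 mm) begins 54 mm behind the grasp point. The pads swing forward as they close: fully open they stand 13 mm farther back than shut.
Start: joints at [-1.203, 0.241, 0.005, 1.335, 0, 1.571], TCP at [0.18, -0.467, 0.231] pointing down, gripper open.
Joint ranges: [-2.72, 2.72], [-1.05, 1.87], [-1.09, 1.28], [-1.99, 2.15], [-1.42, 1.44], [-3.14, 3.14]. Speed limits (rad/s): [2.79, 2.79, 3.14, 3.14, 3.14, 3.14].

### API

Orientations are given as a unit quaternion [x, y, z, w].
In Python, from workcell import bot, eyes, job gives the robot as it stands.
- The arm moves only by the shell command python3 -m crank 'ROWS'. ROWS is a JSON object of lists of equal length, an entry for each row: "dr": the turn, a rotation vector about the tool's x, y, z in rad, a list of three; "travel": the shift along the tool's x, y, z in m, a list of three; "hand": the finger opening in m, from 0 to 0.0854. In form: {"dr": [[wx, wy, wz], ...], "travel": [[x, y, z], ...], "hand": [hand, ...]}. A call has 1 to 10 rows; each row is the pose to reach, as a shift and turn from the pose commanded when the call began, along the tool's axes at that moment; what a row does not reach only later rows make up. A row lasts 1/8 s, in which the tool goes at most 62.5 mm and 10.7 degrees, less where a joint would pass 70% of its speed; a pose out of reach is approached as far as the arm can. A call with a gripper value outside its range is refused whole. The fingers move at their own pace and stop on an object; the grip force is fixed at half the most. Time passes only in rows, so rows that repeat a pose let the fingers close. It gives the time, the measured TCP pose, the force and the opening at its end, in the units of the state.
- bot.get_obs(): the state, without advancing time (a new reading comes with each control period).
- eyes.camera(name): name is "scene" or "top"; returns a dict with "color" (384x512x3 uint8, red, green, blue), "K" (3x3 intrinsics, pixels), "R" (3x3) and "t" (3): a world point X has camera coordinates R X + t. Camera axes: x right, y down, z forward; pixel columns grow to the right and rows downward; lengths in m; the calibration is good to about 2 mm. A picture is of the moment at which its call begins. There is no depth.
- job.job_done(): hands the job in, once; it reports no verdict.
The state is a dict: "clock": time; "joint_pos": joint angles; "joint_vel": joint speeds; "tau": joint torques, N m; "eef_pos": TCP position; "tool_rot": TCP orientation; "ft_force": force on the tool from outside, world axes, zero at the start; "ft_torque": the same for the moment, N m; "grip_width": finger opening in m.
Only numpy, scipy, OpenCV 4.12 (cv2) and the standard library are available. Lean on these libraries where they do the work, as an engineer would, in place of code of your own. Each camera call takes 0.05 s, during which the arm holds its last target.

### The job

The thin orange game card lies flat on the console's grey top. Press the fingertips on its black grip patch, firmly but never hard (it cracks above about 20 N), drag it flat across the top to the card reader, contacts first, and square it up to the mouth; then ease it in past the sprung contact and on until you feel it stop fully home against the hidden end stop, and let go. Leave the things standing around it where they are.

Things in the scene. Friction and masses are not known exactly. Their poses are not given: they have to be found in the camera images.
- panel: matte grey plastic top panel of the TV console, 340 x 640 mm, fixed; origin at the middle of its level upper face, about 14 to 22 mm above the carcass top it stands on (differs from start to start), z up, x roughly away from the robot. Slippery: the card slides on it with a friction of about 0.25. At the start the card lies flat on it, nose roughly to the far side
- card: stiff orange plastic game card, 86 mm long (x) x 54 wide (y) x 2.5 thick, 25 g, loose, too thin to pick up; origin: middle of its underside; +x to the nose, the end with brass contacts. At the tail a black ribbed rubber grip patch (28 x 46 mm, from 12 to 40 mm behind the middle, 0.3 mm proud) holds a fingertip well (friction 0.9); elsewhere it is slick. Cracks if the fingers load it with over 20 N
- card_nose (a point): middle of the card's nose edge, at its underside, 43 mm ahead of the card's origin; axes as the card's
- reader: dark card reader fixed on the panel: hood 80 mm deep (x) x 96 wide (y) x 18 high over a bay without floor, so the card runs in on the panel itself. Origin: middle of the bay's mouth, at panel height; +x into the bay, z up. Bay 57 mm wide (69 at the mouth, narrowing over the first 14 mm), 5.5 high. Its hard end stop is an adjustable block out of sight, clamped anywhere from 45 to 54 mm behind the mouth: feel for it
- reader_contact (a point): sprung contact (round brass bar across the bay) hanging from the reader's roof, 32 mm behind the mouth; this point lies under it at panel height; axes as the reader's. From about 28 mm in, the nose must be eased under it (4 N spring): with the card loaded at 11 N the whole push is 6 to 8 N there, then 3 to 5 N up to the stop; a load under 9 N may slip at the contact. It then holds the card
- handheld: grey-green handheld game device, 84 x 176 x 17 mm, lying flat on the panel; origin at the middle of its underside
- stopper: chrome bottle stopper lying on its side, 92 mm long (x), 34 mm thick; origin at panel height about under its middle
- phone_stand: teal silicone phone stand, 80 x 66 x 65 mm, standing on the panel; origin at the middle of its underside
- salt_pig: white ceramic salt pig with coins in it, about 105 mm across and 125 mm high, standing on the panel; origin at the middle of its underside
Mind the look-alikes: they are no part of the job. There is more than one size of the card; the one meant has the size given above.

How it is judged:
On the way:
1. the card's nose is at or inside the mouth, square to it, while the fingertips press on the card (x of card_nose in the frame of reader above -0.004 m and y of card_nose in the frame of reader between -0.008 and 0.008 m and angle between the x axis of card and the x axis of reader, either way round below 0.15 rad and contact force between the fingers and card above 1.5 N), for 0.1 s.
At the end, for the whole second after the job is handed in: the card lies flat in the reader's bay, its nose within 2.5 mm of the end stop's face (the block's centre is 8 mm behind its face), within 5 mm of the bay's centre line and within 0.08 rad of straight, at rest and released (x of end_stop_c0 in the frame of card_nose below 0.0105 m and y of card_nose in the frame of reader between -0.005 and 0.005 m and angle between the x axis of card and the x axis of reader, either way round below 0.08 rad and z of card in the frame of panel below 0.003 m and linear speed of card below 0.01 m/s); the robot touches nothing.
It fails at once if the fingers load the card with more than 20 N (contact force between the fingers and card above 20 N).
It fails at once if the card is lifted off the panel by more than 12 mm (z of card in the frame of panel above 0.012 m).
It fails at once if a thing standing around is shifted by more than 15 mm (distance of any of handheld, stopper, phone_stand, salt_pig from where it was at the start of the episode above 0.015 m).
It also fails if it takes over 72 s, if anything falls off the work surface, if the arm or the gripper's body presses on something with over 40 N, if the wrist force passes 120 N, or if a joint passes its speed limit or range.

## Working session

There is one attempt and no reset: what is moved stays moved. The work goes in short steps, Python scripts to look and compute and a shell command to move; the robot and the scene stay as the last step left them, time stands still between calls to the robot, and variables do not carry over. Pictures are saved under pics/ and viewed, and the job is handed in when it is done.

```bash
mkdir -p pics; ls; python3 - <<'E'
from workcell import bot, eyes, job
import cv2
o=bot.get_obs(); print(o)
for n in("scene","top"):
    c=eyes.camera(n); cv2.imwrite(f"pics/{n}0.png",cv2.resize(c["color"][:,:,::-1],None,fx=1.5,fy=1.5,interpolation=cv2.INTER_CUBIC)); print(n,c["K"],c["R"],c["t"])
E
```

```text
pics
{'clock': 0.0, 'joint_pos': array([-1.20300869e+00,  2.41396155e-01,  3.72205850e-03,  1.33518737e+00,
       -6.08960252e-06,  1.57078410e+00]), 'joint_vel': array([ 0.0006432 ,  0.00027745, -0.00138247,  0.00045424, -0.00058235,
       -0.00215631]), 'tau': array([-6.36701043e-04, -3.72318506e+01,  2.52407330e+01,  1.68482558e-02,
       -1.02596548e-04,  5.37773943e-06]), 'eef_pos': array([ 0.17954835, -0.465977  ,  0.23042052]), 'tool_rot': array([ 9.83137485e-01,  1.82865033e-01, -1.91802153e-04, -1.01460467e-03]), 'ft_force': array([ 0.60565402, -0.57863545,  0.0957014 ]), 'ft_torque': array([ 0.03209565, -0.02727416,  0.00568751]), 'grip_width': 0.08523845187826047}
scene [[443.53349377   0.         263.11188953]
 [  0.         443.53349377 192.98900204]
 [  0.           0.           1.        ]] [[ 0.23848743  0.9709908  -0.01733788]
 [ 0.69216753 -0.18247351 -0.698289  ]
 [-0.6811959   0.15453243 -0.71560595]] [-0.15723126 -0.29669864  1.66728829]
top [[415.8571146    0.         256.94117872]
 [  0.         415.8571146  191.04235813]
 [  0.           0.           1.        ]] [[ 0.00731789 -0.99993556  0.00867905]
 [-0.98894234 -0.0085225  -0.14805543]
 [ 0.14811986 -0.00749962 -0.98894098]] [0.02881883 0.47304124 0.98109793]
```

View pics/scene0.png

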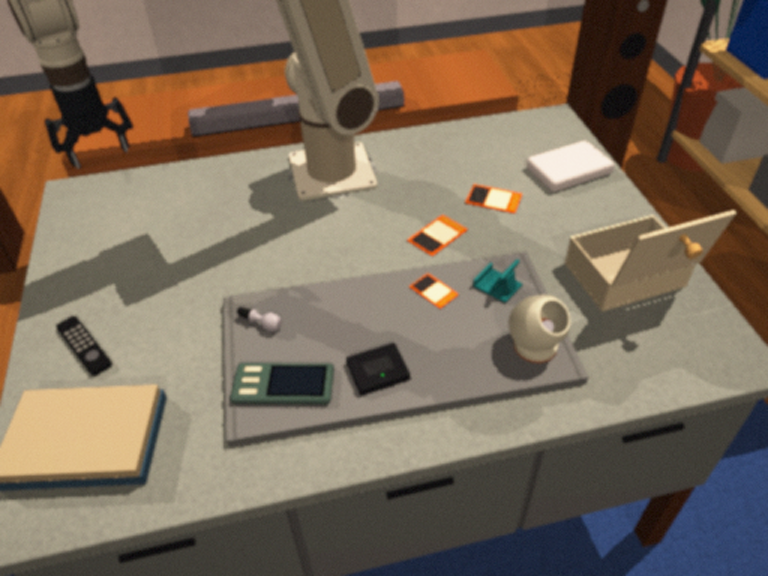

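View pics/top0.png

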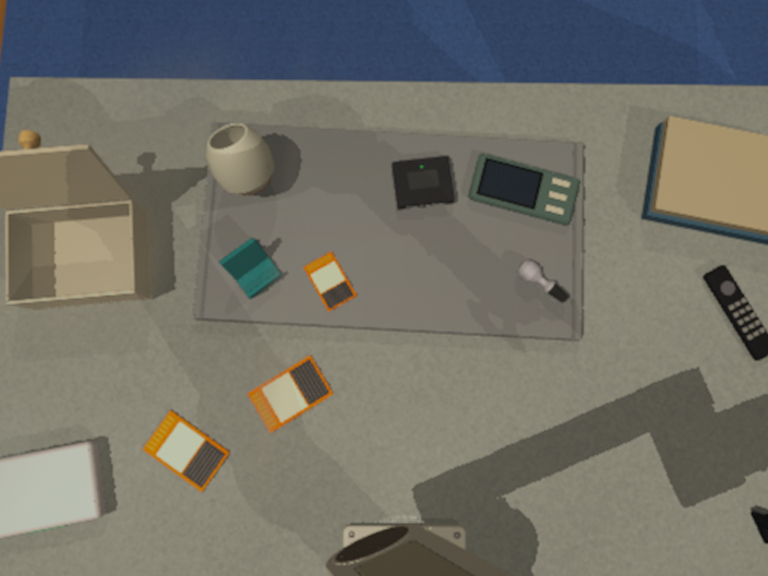

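The top view shows three orange cards, at display pixels (330,280) on the panel, and (290,393) and (187,450) on the carcass top. The reader is at (423,182). I'll measure the card sizes and the reader next.

```bash
cat > h.py <<'E'
import numpy as np, cv2
from workcell import bot, eyes, job
def ray(c,px,z):
    px=np.atleast_2d(px).astype(float)
    d=np.c_[px,np.ones(len(px))]@np.linalg.inv(c["K"]).T@c["R"]
    o=-c["R"].T@c["t"]
    return o+d*((z-o[2])/d[:,2])[:,None]
def tri(c1,p1,c2,p2):
    P=[c["K"]@np.c_[c["R"],c["t"]] for c in(c1,c2)]
    X=cv2.triangulatePoints(P[0],P[1],np.array(p1,float).reshape(2,1),np.array(p2,float).reshape(2,1))
    return (X[:3]/X[3]).ravel()
def proj(c,X):
    q=c["K"]@(c["R"]@np.asarray(X,float)+c["t"]); return q[:2]/q[2]
def cards(c):
    hsv=cv2.cvtColor(c["color"],cv2.COLOR_RGB2HSV)
    m=cv2.inRange(hsv,(5,150,120),(25,255,255))
    m=cv2.morphologyEx(m,cv2.MORPH_CLOSE,np.ones((3,3),np.uint8))
    out=[]
    for k in cv2.findContours(m,cv2.RETR_EXTERNAL,cv2.CHAIN_APPROX_NONE)[0]:
        if cv2.contourArea(cv2.convexHull(k))>150: out.append(cv2.convexHull(k))
    return m,out
E
python3 - <<'E'
from h import *
c=eyes.camera("top"); s=eyes.camera("scene")
np.savez("pics/c.npz",top=c["color"],scene=s["color"])
for n,k in(("top",c),("scene",s)):
    m,cs=cards(k)
    for h in cs:
        for z in (0.0,0.02):
            w=ray(k,h[:,0],z)[:,:2].astype(np.float32)
            r=cv2.minAreaRect(w*1000); print(n,h[:,0].mean(0).round(),z,[np.round(x,1) for x in r])
t=c["color"][:,:,::-1]
cv2.imwrite("pics/crop_top.png",cv2.resize(t[80:230,125:395],None,fx=2.9,fy=2.9,interpolation=cv2.INTER_CUBIC))
cv2.imwrite("pics/crop_card.png",cv2.resize(t[155:220,190:250],None,fx=9,fy=9,interpolation=cv2.INTER_CUBIC))
cv2.imwrite("pics/crop_reader.png",cv2.resize(t[95:150,250:315],None,fx=10,fy=10,interpolation=cv2.INTER_CUBIC))
cv2.imwrite("pics/crop_readers.png",cv2.resize(s["color"][220:270,220:285,::-1],None,fx=10,fy=10,interpolation=cv2.INTER_CUBIC))
E
```

```text
top [124. 298.] 0.0 [array([207.9, 353.6]), array([120.6,  76.3]), np.float64(56.3)]
top [124. 298.] 0.02 [array([210.1, 347.6]), array([118.3,  74.8]), np.float64(56.3)]
top [193. 267.] 0.0 [array([299.9, 187.9]), array([ 75. , 120.3]), np.float64(32.2)]
top [193. 267.] 0.02 [array([300.3, 185. ]), array([ 73.6, 118. ]), np.float64(32.2)]
top [219. 189.] 0.0 [array([487.7, 126.8]), array([88. , 55.9]), np.float64(30.6)]
top [219. 189.] 0.02 [array([484.5, 125.2]), array([86.3, 54.8]), np.float64(30.6)]
scene [  6. 224.] 0.0 [array([ 395.7, -703.7]), array([243.2,  34.4]), np.float64(8.9)]
scene [  6. 224.] 0.02 [array([ 415.7, -692.6]), array([238.3,  33.7]), np.float64(8.9)]
scene [289. 194.] 0.0 [array([464.2, 129.7]), array([89. , 57.8]), np.float64(29.9)]
scene [289. 194.] 0.02 [array([482.8, 123.8]), array([87.2, 56.7]), np.float64(29.9)]
scene [289. 158.] 0.0 [array([297.8, 186.4]), array([ 78.5, 122.7]), np.float64(31.8)]
scene [289. 158.] 0.02 [array([319.8, 179.4]), array([ 76.9, 120.2]), np.float64(31.8)]
scene [329. 132.] 0.0 [array([206.7, 351.8]), array([119.9,  77.9]),
[... 647 characters left out ...]
51.] 0.0 [array([-197.6, 1025.2]), array([ 97.2, 206. ]), np.float64(53.0)]
scene [445.  51.] 0.02 [array([-165.6, 1001.1]), array([ 95.3, 201.8]), np.float64(53.0)]
scene [119.  67.] 0.0 [array([-443.8, -322.5]), array([564.7, 372.8]), np.float64(89.8)]
scene [119.  67.] 0.02 [array([-406.7, -319.2]), array([553.3, 365.2]), np.float64(89.8)]
scene [491.  48.] 0.0 [array([-177.8, 1270.8]), array([ 63.9, 321.9]), np.float64(88.1)]
scene [491.  48.] 0.02 [array([-146.1, 1241.7]), array([ 62.6, 315.3]), np.float64(88.1)]
scene [317.  46.] 0.0 [array([-390.2,  575.9]), array([478.1, 749.5]), np.float64(0.0)]
scene [317.  46.] 0.02 [array([-354.2,  560.9]), array([468.3, 734.3]), np.float64(0.0)]
```

The panel card measures 86 x 55 mm, which fits. The other two are about 118 x 74 mm.

View pics/crop_card.png

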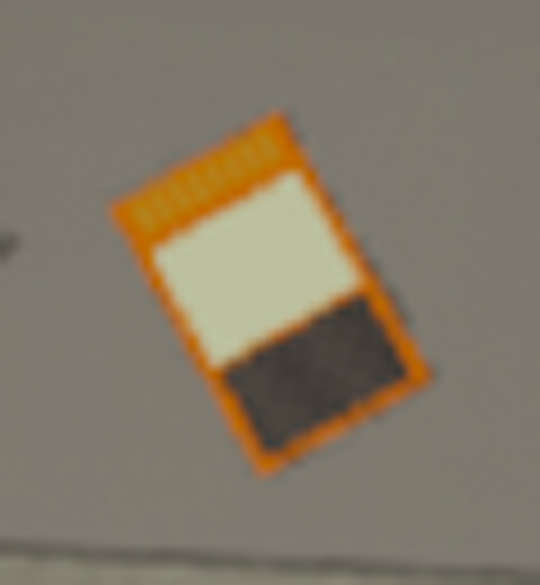

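View pics/crop_reader.png

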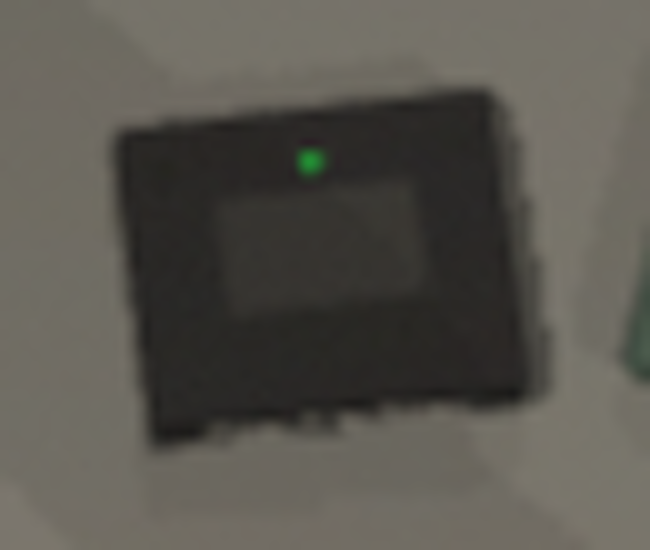

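View pics/crop_readers.png

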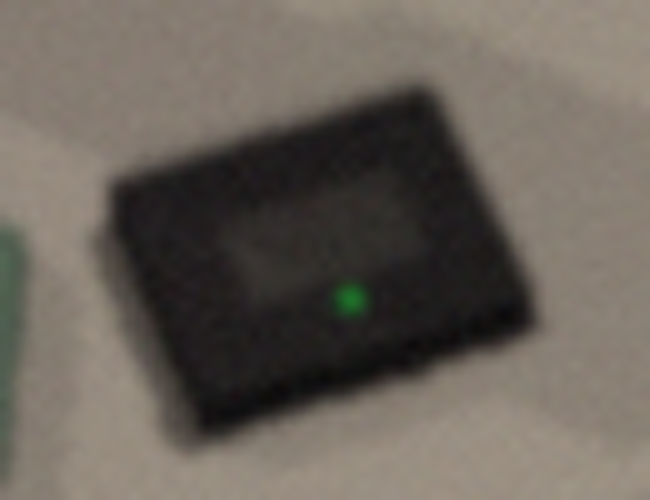

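View pics/crop_top.png

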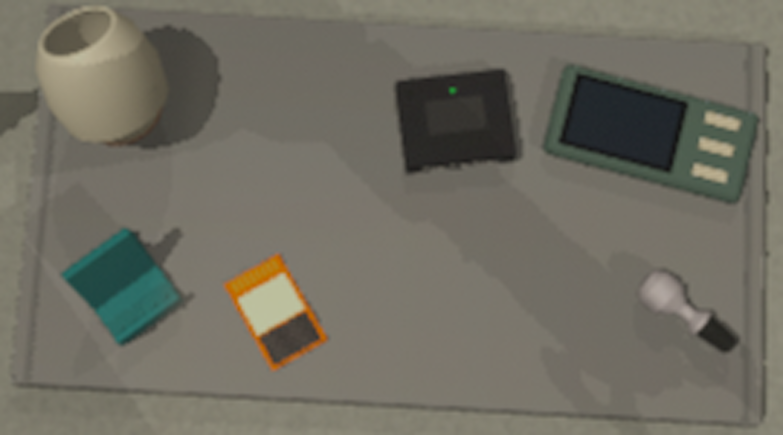

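The panel card is the one meant: 86 x 55 mm, lying on the panel, brass contacts at upper left of the crop (200,170), grip patch at (315,375). The reader shows its mouth side towards the robot. Next I'll fix the reader's pose: far edge from the top view and near edge from the scene view, each seen at roof height.

```bash
python3 - <<'E'
from h import *
c=eyes.camera("top"); s=eyes.camera("scene")
def quad(k,box,thr):
    x0,y0,x1,y1=box
    g=cv2.cvtColor(k["color"],cv2.COLOR_RGB2GRAY)[y0:y1,x0:x1]
    g=cv2.resize(g,None,fx=4,fy=4,interpolation=cv2.INTER_CUBIC)
    m=(g<thr).astype(np.uint8)
    m=cv2.morphologyEx(m,cv2.MORPH_OPEN,np.ones((9,9),np.uint8))
    cs=max(cv2.findContours(m,cv2.RETR_EXTERNAL,cv2.CHAIN_APPROX_NONE)[0],key=cv2.contourArea)
    h=cv2.convexHull(cs)
    return (h[:,0]+0.5)/4-0.5+[x0,y0]
qt=quad(c,(255,97,310,148),75); qs=quad(s,(225,225,277,267),62)
for zp in (0.014,0.018,0.022):
  for n,k,q in(("t",c,qt),("s",s,qs)):
    w=ray(k,q,zp+0.018)[:,:2].astype(np.float32)*1000
    r=cv2.minAreaRect(w); print(n,zp,np.round(r[0],1),np.round(r[1],1),round(r[2],1), cv2.boxPoints(r).round(1).tolist())
# LED triangulation
L={}
for n,k in(("t",c),("s",s)):
    m=cv2.inRange(cv2.cvtColor(k["color"],cv2.COLOR_RGB2HSV),(45,140,60),(75,255,255)); 
    n_,l,st,ce=cv2.connectedComponentsWithStats(m)
    L[n]=[ce[i] for i in range(1,n_) if (260<ce[i][0]<310 and n=="t" and ce[i][1]<130) or (n=="s" and 225<ce[i][0]<277 and 220<ce[i][1]<270)]
print(L); X=tri(c,L["t"][0],s,L["s"][0]);print("LED",X,proj(c,X),proj(s,X))
# card
R={}
for n,k in(("t",c),("s",s)):
    m,cs=cards(k)
    for h in cs:
        w=ray(k,h[:,0],0.02)[:,:2].astype(np.float32)*1000;r=cv2.minAreaRect(w)
        if abs(r[0][0]-484)<10 and abs(r[0][1]-125)<10: R[n]=proj(k,[r[0][0]/1e3,r[0][1]/1e3,.02])
print("card",tri(c,R["t"],s,R["s"]))
# patch
for n,k,b in(("t",c,(210,180,245,210)),("s",s,(270,180,300,200))):
    print(n)
E
```

```text
t 0.014 [652.  -30.2] [ 84.5 102.4] 7.4 [[603.5999755859375, 15.199999809265137], [616.7000122070312, -86.30000305175781], [700.5, -75.5], [687.2999877929688, 26.0]]
s 0.014 [656. -32.] [90.8 98.9] 7.2 [[604.7000122070312, 11.300000190734863], [617.2000122070312, -86.80000305175781], [707.2999877929688, -75.4000015258789], [694.7999877929688, 22.799999237060547]]
t 0.018 [650.7 -29.9] [ 84.1 101.9] 7.4 [[602.4000244140625, 15.300000190734863], [615.5, -85.80000305175781], [699.0, -75.0], [685.9000244140625, 26.100000381469727]]
s 0.018 [659.1 -32.5] [90.5 98.5] 7.2 [[608.0, 10.600000381469727], [620.4000244140625, -87.0999984741211], [710.0999755859375, -75.69999694824219], [697.7000122070312, 22.0]]
t 0.022 [649.4 -29.6] [ 83.8 101.5] 7.4 [[601.2999877929688, 15.399999618530273], [614.4000244140625, -85.30000305175781], [697.5, -74.5999984741211], [684.4000244140625, 26.100000381469727]]
s 0.022 [662.1 -33.1] [90.1 98.1] 7.2 [[611.2000122070312, 9.899999618530273], [623.5999755859375, -87.4000015258789], [713.0, -76.0999984741211], [700.5999755859375, 21.299999237060547]]
{'t': [array([280.5, 110.5])], 's': [array([254.5, 249.5])]}
LED [ 0.67688377 -0.02610296  0.03864964] [280.93959984 110.58477601] [254.87235614 249.48033621]
card [0.483981   0.12433869 0.02120329]
t
s
```

```bash
python3 - <<'E'
from h import *
c=eyes.camera("top"); s=eyes.camera("scene")
zr=0.019+0.018
a=np.radians(7.35); ux=np.array([np.cos(a),np.sin(a)]); uy=np.array([-ux[1],ux[0]])
for n,k,b in(("t",c,(255,97,310,148)),("s",s,(225,225,277,267))):
    x0,y0,x1,y1=b; im=k["color"][y0:y1,x0:x1].astype(float)
    g=np.clip(im[:,:,1]-im[:,:,[0,2]].max(2)-12,0,None)
    yy,xx=np.mgrid[y0:y1,x0:x1]
    if n=="t": g[:, xx[0]>300]=0
    p=[(g*xx).sum()/g.sum(),(g*yy).sum()/g.sum()]; w=ray(k,p,zr)[0,:2]*1000
    print(n,"LED",np.round(p,2),w.round(1),"s,l",(w@ux).round(1),(w@uy).round(1))
    # profile of gray along reader axes via sampling in world
    gray=cv2.cvtColor(k["color"],cv2.COLOR_RGB2GRAY).astype(np.float32)
    def samp(S,L,z=zr):
        P=np.array([proj(k,[*( (si*ux+li*uy)/1000),z]) for si,li in zip(S,L)],np.float32)
        return cv2.remap(gray,P[:,0].reshape(1,-1),P[:,1].reshape(1,-1),cv2.INTER_LINEAR)[0]
    ls=np.arange(-176,-44,2.)
    pr=np.mean([samp(np.full(len(ls),si),ls) for si in np.arange(615,670,5)],0)
    print(" lat:",[(int(l),int(v)) for l,v in zip(ls,pr)])
    ss=np.arange(585,705,2.)
    pr=np.mean([samp(ss,np.full(len(ss),li)) for li in np.arange(-150,-75,4)],0)
    print(" lon:",[(int(l),int(v)) for l,v in zip(ss,pr)])
E
```

```text
t LED [280.62 110.7 ] [677.1 -25.4] s,l 668.3 -111.8
 lat: [(-176, 112), (-174, 113), (-172, 114), (-170, 115), (-168, 113), (-166, 103), (-164, 85), (-162, 73), (-160, 63), (-158, 48), (-156, 40), (-154, 40), (-152, 40), (-150, 40), (-148, 40), (-146, 40), (-144, 40), (-142, 40), (-140, 40), (-138, 41), (-136, 44), (-134, 47), (-132, 47), (-130, 47), (-128, 47), (-126, 47), (-124, 46), (-122, 46), (-120, 46), (-118, 46), (-116, 46), (-114, 47), (-112, 48), (-110, 48), (-108, 46), (-106, 46), (-104, 46), (-102, 46), (-100, 46), (-98, 46), (-96, 46), (-94, 46), (-92, 46), (-90, 46), (-88, 45), (-86, 42), (-84, 40), (-82, 39), (-80, 39), (-78, 40), (-76, 40), (-74, 40), (-72, 40), (-70, 40), (-68, 40), (-66, 40), (-64, 50), (-62, 76), (-60, 98), (-58, 107), (-56, 108), (-54, 108), (-52, 108), (-50, 108), (-48, 108), (-46, 108)]
 lon: [(585, 103), (587, 103), (589, 104), (591, 104), (593, 104), (595, 104), (597, 99), (599, 89), (601, 71), (603, 52), (605, 38), (607, 38), (609, 39), (611, 39), (613, 39), (615, 39), (617, 40), (619, 40), (621, 40), (623, 40), (625, 40), (627, 39), (629, 4
[... 1236 characters left out ...]
48, 128), (-46, 128)]
 lon: [(585, 125), (587, 125), (589, 125), (591, 125), (593, 124), (595, 123), (597, 120), (599, 114), (601, 103), (603, 88), (605, 68), (607, 50), (609, 37), (611, 30), (613, 28), (615, 28), (617, 27), (619, 28), (621, 28), (623, 28), (625, 30), (627, 31), (629, 34), (631, 37), (633, 39), (635, 40), (637, 41), (639, 40), (641, 41), (643, 41), (645, 41), (647, 41), (649, 41), (651, 41), (653, 41), (655, 41), (657, 39), (659, 37), (661, 35), (663, 34), (665, 34), (667, 34), (669, 33), (671, 32), (673, 31), (675, 30), (677, 31), (679, 30), (681, 27), (683, 24), (685, 21), (687, 17), (689, 17), (691, 25), (693, 42), (695, 67), (697, 92), (699, 112), (701, 123), (703, 128)]
```

```bash
python3 -m crank '{"dr":[[0,0,-0.04],[0,0,-0.08],[0,0,-0.12],[0,0,-0.161],[0,0,-0.161],[0,0,-0.161],[0,0,-0.161],[0,0,-0.161],[0,0,-0.161],[0,0,-0.161]],"travel":[[0.04,-0.037,0.01],[0.08,-0.075,0.02],[0.12,-0.112,0.03],[0.16,-0.15,0.04],[0.2,-0.187,0.05],[0.24,-0.224,0.06],[0.28,-0.261,0.07],[0.32,-0.3,0.08],[0.36,-0.336,0.08],[0.4,-0.373,0.08]],"hand":[0.012,0.012,0.012,0.012,0.012,0.012,0.012,0.012,0.012,0.012]}'; cat > st.py <<'E'
from h import *
from scipy.spatial.transform import Rotation as Ro
import sys
o=bot.get_obs(); M=Ro.from_quat(o["tool_rot"]).as_matrix()
print("t",round(o["clock"],2),"p",(o["eef_pos"]*1000).round(1),"yaw",np.degrees(np.arctan2(M[1,0],M[0,0])).round(2),"zax",M[:,2].round(4),"F",o["ft_force"].round(2),"T",o["ft_torque"].round(2),"w",round(o["grip_width"],4))
if len(sys.argv)>3:
    d=np.array([float(v) for v in sys.argv[1:4]])-o["eef_pos"]*1000
    print("travel mm",(M.T@d).round(1))
E
python3 st.py 459.8 110.2 80
```

```text
clock: 1.65
eef_pos: [0.4196, 0.0271, 0.1515]
tool_rot: [0.965, 0.261, 0.0, 0.0]
ft_force: [0.8, -0.6, 0.4]
grip_width: 0.0119
t 1.65 p [419.6  27.1 151.5] yaw 30.32 zax [ 8.e-04 -2.e-04 -1.e+00] F [ 0.77 -0.62  0.4 ] T [-0.05 -0.04 -0.01] w 0.0119
travel mm [ 76.6 -51.5  71.5]
```

```bash
python3 -m crank '{"dr":[[0,0,0],[0,0,0],[0,0,0],[0,0,0]],"travel":[[0.038,-0.026,0.035],[0.0766,-0.0515,0.071],[0.0766,-0.0515,0.0915],[0.0766,-0.0515,0.0915]],"hand":[0.012,0.012,0.012,0.012]}'; python3 st.py; python3 - <<'E'
from h import *
for n,b in(("top",(190,150,250,215)),("scene",(255,150,330,215))):
    c=eyes.camera(n); x0,y0,x1,y1=b
    cv2.imwrite(f"pics/pre_{n}.png",cv2.resize(c["color"][y0:y1,x0:x1,::-1],None,fx=8,fy=8,interpolation=cv2.INTER_CUBIC))
    print(proj(c,bot.get_obs()["eef_pos"]))
E
```

```text
clock: 2.15
eef_pos: [0.4573, 0.1086, 0.0581]
tool_rot: [0.965, 0.262, -0.002, -0.0]
ft_force: [-0.4, -0.1, 0.4]
grip_width: 0.012
t 2.15 p [457.3 108.6  58.1] yaw 30.37 zax [-0.0046 -0.0011 -1.    ] F [-0.36 -0.13  0.44] T [0.02 0.01 0.02] w 0.012
[225.14309369 195.27281009]
[281.92455182 179.39217893]
```

View pics/pre_top.png

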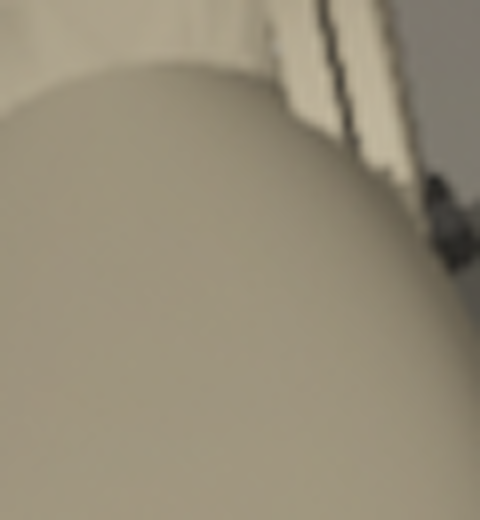

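View pics/pre_scene.png

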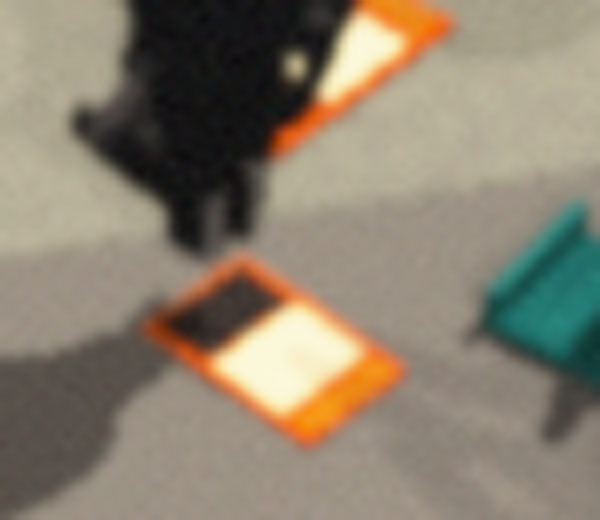

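The scene view shows the shut tips at about (282,180.6) full-frame, matching the projected TCP (281.9,179.4). They are straight above the patch. The arm covers the card in the top view. I'll go down, then step until I feel contact.

```bash
python3 st.py 459.8 110.2 32;  python3 -m crank '{"dr":[[0,0,0],[0,0,0],[0,0,0],[0,0,0]],"travel":[[0,0,0.013],[0,0,0.026],[0,0,0.026],[0,0,0.026]],"hand":[0.012,0.012,0.012,0.012]}'; python3 st.py
```

```text
t 2.25 p [459.2 108.2  60.3] yaw 30.28 zax [ 1.e-04 -1.e-04 -1.e+00] F [-0.23 -0.15  0.74] T [-0.03 -0.05  0.02] w 0.012
travel mm [ 1.5 -1.4 28.3]
clock: 2.75
eef_pos: [0.459, 0.1083, 0.0338]
tool_rot: [0.965, 0.261, -0.0, -0.0]
ft_force: [0.1, 0.0, 0.0]
grip_width: 0.0119
t 2.75 p [459.  108.3  33.8] yaw 30.28 zax [-2.e-04  0.e+00 -1.e+00] F [0.11 0.   0.  ] T [ 0.03 -0.02  0.03] w 0.0119
```

Adjust sideways 1.5 mm, then down by 1 mm per row.

```bash
python3 -m crank '{"dr":[[0,0,0],[0,0,0],[0,0,0],[0,0,0],[0,0,0],[0,0,0],[0,0,0]],"travel":[[0.001,-0.0015,0.003],[0.001,-0.0015,0.006],[0.001,-0.0015,0.008],[0.001,-0.0015,0.009],[0.001,-0.0015,0.01],[0.001,-0.0015,0.01],[0.001,-0.0015,0.01]],"hand":[0.012,0.012,0.012,0.012,0.012,0.012,0.012]}'; python3 st.py
```

```text
clock: 3.62
eef_pos: [0.4593, 0.1103, 0.024]
tool_rot: [0.965, 0.261, 0.0, -0.0]
ft_force: [-0.8, 0.6, 2.3]
grip_width: 0.0119
t 3.62 p [459.3 110.3  24. ] yaw 30.3 zax [ 3.e-04  1.e-04 -1.e+00] F [-0.78  0.56  2.27] T [-0.01  0.17 -0.  ] w 0.0119
```

```bash
for i in 1 2; do python3 -m crank '{"dr":[[0,0,0],[0,0,0]],"travel":[[0,0,0.0005],[0,0,0.0005]],"hand":[0.012,0.012]}' >/dev/null; python3 st.py; done
```

```text
t 3.88 p [459.4 110.3  24. ] yaw 30.3 zax [ 7.e-04  1.e-04 -1.e+00] F [-0.97 -0.19  7.01] T [-0.1   0.44 -0.01] w 0.0119
t 4.12 p [459.6 110.3  24. ] yaw 30.3 zax [ 1.2e-03  2.0e-04 -1.0e+00] F [-2.04 -0.22 10.98] T [-0.17  0.57  0.07] w 0.012
```

```bash
python3 -m crank '{"dr":[[0,0,0.01],[0,0,0.03],[0,0,0.05],[0,0,0.07]],"travel":[[-0.0003,0.003,0],[-0.001,0.010,0],[-0.0017,0.017,0],[-0.0024,0.024,0]],"hand":[0.012,0.012,0.012,0.012]}' >/dev/null; python3 st.py
```

```text
t 4.62 p [470.7  88.8  24. ] yaw 26.28 zax [ 0.003   0.0016 -1.    ] F [-0.75  0.4   7.46] T [0.25 0.15 0.04] w 0.0121
```

```bash
python3 -m crank '{"dr":[[0,0,0],[0,0,0]],"travel":[[0,0,0.0004],[0,0,0.0004]],"hand":[0.012,0.012]}' >/dev/null; python3 st.py; python3 - <<'E'
from h import *
c=eyes.camera("scene")
cv2.imwrite(f"pics/drag1.png",cv2.resize(c["color"][150:270,190:330,::-1],None,fx=5,fy=5,interpolation=cv2.INTER_CUBIC))
E
```

```text
t 4.88 p [471.1  88.2  24. ] yaw 26.26 zax [ 4.1e-03 -2.0e-04 -1.0e+00] F [-0.8  -1.86  9.66] T [-0.32  0.12  0.05] w 0.0119
```

View pics/drag1.png

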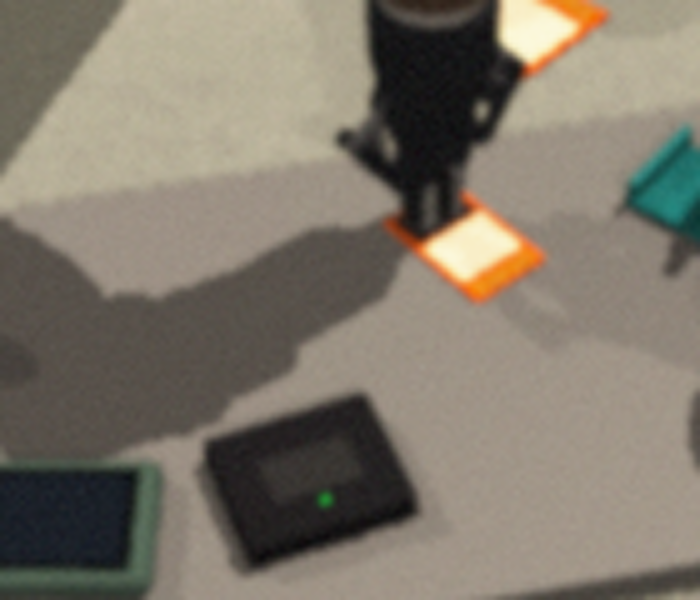

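The card follows, with both tips on the patch (crop ~(430,220)). Carry on.

```bash
python3 st.py 530.1 -43.6 24; python3 -m crank '{"dr":[[0,0,0.02],[0,0,0.05],[0,0,0.08],[0,0,0.11],[0,0,0.14],[0,0,0.17]],"travel":[[-0.0004,0.005,0],[-0.001,0.015,0],[-0.0016,0.025,0.0001],[-0.0022,0.035,0.0002],[-0.0028,0.045,0.0002],[-0.0034,0.055,0.0002]],"hand":[0.012,0.012,0.012,0.012,0.012,0.012]}' >/dev/null; python3 st.py 530.1 -43.6 24
```

```text
t 4.92 p [471.1  88.2  24. ] yaw 26.26 zax [ 4.1e-03 -2.0e-04 -1.0e+00] F [-0.87 -1.04 10.57] T [-0.31  0.14  0.06] w 0.0122
travel mm [ -5.4 144.3   0.2]
t 5.67 p [492.7  37.9  23.9] yaw 16.52 zax [ 0.0044  0.0017 -1.    ] F [-0.61  1.86 10.63] T [0.31 0.17 0.07] w 0.0121
travel mm [12.7 88.8 -0. ]
```

```bash
python3 -m crank '{"dr":[[0,0,0.02],[0,0,0.04],[0,0,0.06],[0,0,0.08],[0,0,0.1],[0,0,0.12],[0,0,0.14],[0,0,0.16]],"travel":[[0.001,0.009,0],[0.0025,0.018,0],[0.004,0.028,0],[0.005,0.037,0.0001],[0.0065,0.046,0.0001],[0.008,0.055,0.0001],[0.009,0.064,0.0001],[0.010,0.070,0.0001]],"hand":[0.012,0.012,0.012,0.012,0.012,0.012,0.012,0.012]}' >/dev/null; python3 st.py 530.1 -43.6 24; python3 - <<'E'
from h import *
for n,b in(("scene",(200,170,320,265)),("top",(230,85,330,215))):
    c=eyes.camera(n); x0,y0,x1,y1=b
    cv2.imwrite(f"pics/drag2_{n}.png",cv2.resize(c["color"][y0:y1,x0:x1,::-1],None,fx=6 if n=="scene" else 4.5,fy=6 if n=="scene" else 4.5,interpolation=cv2.INTER_CUBIC))
E
```

```text
t 6.67 p [522.2 -26.7  24. ] yaw 7.35 zax [ 0.0045  0.001  -1.    ] F [-1.32  2.44  9.99] T [0.36 0.13 0.02] w 0.0121
travel mm [ 5.7 17.8 -0. ]
```

View pics/drag2_scene.png

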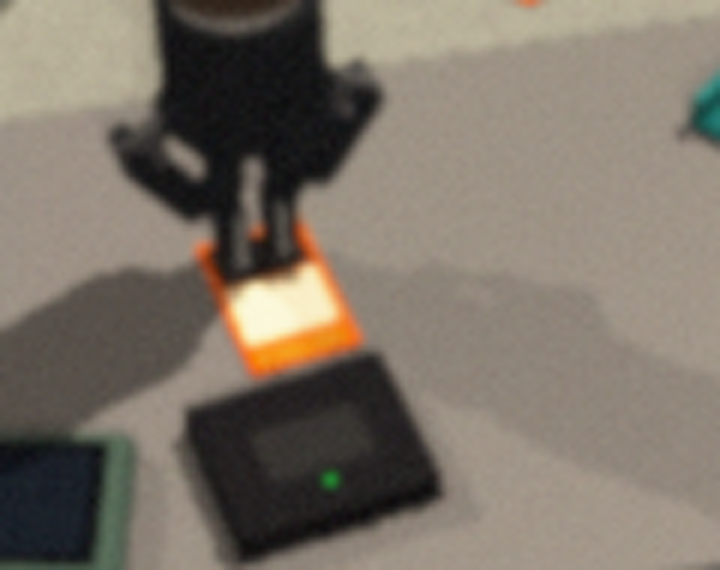

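View pics/drag2_top.png

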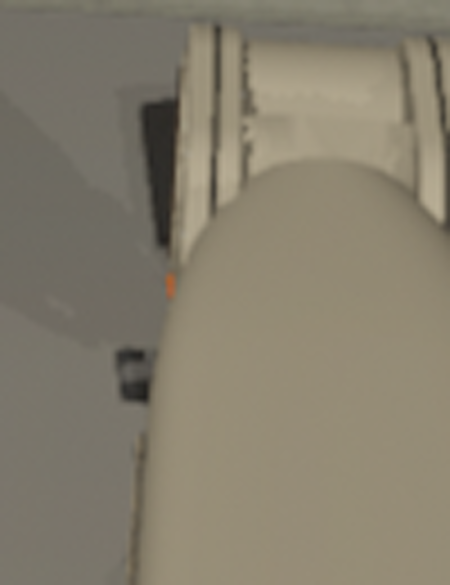

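```bash
cat > cs.py <<'E'
from h import *
c=eyes.camera("scene")
m,cs=cards(c)
a=np.radians(7.35); ux=np.array([np.cos(a),np.sin(a)]); uy=np.array([-ux[1],ux[0]])
# whole mask incl. white label via hull of the orange on panel near the reader
cs=[h for h in cs if 225<h[:,0,0].mean()<290 and 190<h[:,0,1].mean()<250]
h=max(cs,key=cv2.contourArea)[:,0]
w=ray(c,h,0.0233)[:,:2]*1000
r=cv2.minAreaRect(w.astype(np.float32)); print(np.round(r[0],1),np.round(r[1],1),round(r[2],2))
B=cv2.boxPoints(r); print("corners s,l",np.c_[B@ux,B@uy].round(1).tolist())
# side edges by row: fit lines at outermost orange pixels
hsv=cv2.cvtColor(cv2.resize(c["color"],None,fx=4,fy=4,interpolation=cv2.INTER_CUBIC),cv2.COLOR_RGB2HSV)
mm=cv2.inRange(hsv,(5,150,120),(25,255,255))
L=[];Rr=[]
y0,y1=h[:,1].min(),h[:,1].max()
k=np.zeros_like(mm); cv2.fillConvexPoly(k,(h*4+2).astype(np.int32),255); mm&=cv2.dilate(k,np.ones((13,13),np.uint8))
P=[]
for x in range(0,mm.shape[1]):
    pass
ys,xs=np.nonzero(mm); pts=(np.c_[xs,ys]+.5)/4-.5
W=ray(c,pts,0.0233)[:,:2]*1000; S=W@ux; Lt=W@uy
for name,f in(("left",max),("right",min)):
    q=[]
    for s0 in np.arange(S.min()+6,S.max()-6,2):
        i=(S>=s0)&(S<s0+2)
        if i.sum()>3: q.append((s0+1,np.percentile(Lt[i],98 if name=="left" else 2)))
    q=np.array(q); 
    p=np.polyfit(q[:,0],q[:,1],1)
    res=q[:,1]-np.polyval(p,q[:,0]); g=abs(res)<1.5; p=np.polyfit(q[g,0],q[g,1],1)
    print(name,"n",g.sum(),"slope deg rel 7.35:",np.degrees(np.arctan(p[0])).round(2),"l at nose",np.polyval(p,S.max()).round(1))
print("s max",np.percentile(S,99.7).round(1),"s min",np.percentile(S,.3).round(1))
E
python3 cs.py
```

```text
[553.7 -25.1] [86.4 55.9] 6.95
corners s,l [[502.9, -67.5], [502.5, -123.4], [588.9, -124.0], [589.3, -68.1]]
left n 3 slope deg rel 7.35: 43.24 l at nose -53.2
right n 39 slope deg rel 7.35: 0.46 l at nose -122.9
s max 589.3 s min 502.2
```

```bash
python3 -m crank '{"dr":[[0,0,0],[0,0,0],[0,0,0],[0,0,0]],"travel":[[0,0.005,0],[0,0.012,0],[0,0.0175,0],[0,0.0175,0]],"hand":[0.012,0.012,0.012,0.012]}' >/dev/null; python3 st.py; python3 cs.py; python3 - <<'E'
from h import *
c=eyes.camera("scene"); x0,y0,x1,y1=(200,180,310,265)
cv2.imwrite(f"pics/al.png",cv2.resize(c["color"][y0:y1,x0:x1,::-1],None,fx=7,fy=7,interpolation=cv2.INTER_CUBIC))
E
```

```text
t 7.33 p [524.6 -44.5  24. ] yaw 7.36 zax [ 5.e-03 -3.e-04 -1.e+00] F [0.23 0.03 9.84] T [-0.03  0.05  0.04] w 0.012
[554.8 -42.3] [88.1 55.6] 7.46
corners s,l [[500.7, -85.2], [500.8, -140.8], [588.9, -140.6], [588.8, -85.1]]
left n 39 slope deg rel 7.35: 0.33 l at nose -85.5
right n 39 slope deg rel 7.35: 0.75 l at nose -139.9
s max 589.0 s min 501.0
```

View pics/al.png

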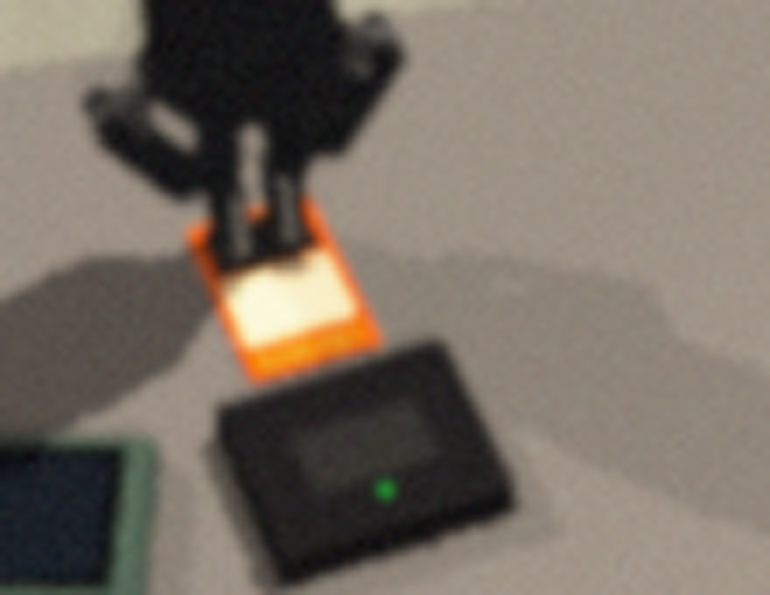

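The card is centred on the reader's axis (nose l −112.7 against −112 to −113) and square within about 0.5°. Feed in, adding a little load.

```bash
python3 -m crank '{"dr":[[0,0,0],[0,0,0],[0,0,0],[0,0,0],[0,0,0],[0,0,0]],"travel":[[0.003,0,0.0002],[0.008,0,0.0002],[0.013,0,0.0002],[0.018,0,0.0002],[0.022,0,0.0002],[0.022,0,0.0002]],"hand":[0.012,0.012,0.012,0.012,0.012,0.012]}' >/dev/null; python3 st.py; python3 -m crank '{"dr":[[0,0,0],[0,0,0],[0,0,0],[0,0,0],[0,0,0]],"travel":[[0.003,0,0],[0.006,0,0],[0.009,0,0],[0.012,0,0],[0.012,0,0]],"hand":[0.012,0.012,0.012,0.012,0.012]}' >/dev/null; python3 st.py;python3 cs.py
```

```text
t 8.18 p [545.7 -41.6  24. ] yaw 7.37 zax [ 3.6e-03 -6.0e-04 -1.0e+00] F [-2.82  0.46 11.66] T [-0.05  0.47  0.03] w 0.0121
t 8.8 p [557.4 -40.   24. ] yaw 7.37 zax [ 3.3e-03 -6.0e-04 -1.0e+00] F [-1.63  0.27 12.09] T [-0.04  0.51 -0.03] w 0.0121Traceback (most recent call last):
  File "cs.py", line 7, in <module>
    h=max(cs,key=cv2.contourArea)[:,0]
      ~~~^^^^^^^^^^^^^^^^^^^^^^^^
ValueError: max() iterable argument is empty
```

```bash
python3 -m crank '{"dr":[[0,0,0],[0,0,0],[0,0,0],[0,0,0],[0,0,0]],"travel":[[0.003,0,0],[0.006,0,0],[0.009,0,0],[0.01,0,0],[0.01,0,0]],"hand":[0.012,0.012,0.012,0.012,0.012]}' >/dev/null; python3 st.py; for i in 1 2 3 ; do python3 -m crank '{"dr":[[0,0,0],[0,0,0]],"travel":[[0.001,0,0],[0.0015,0,0]],"hand":[0.012,0.012]}' >/dev/null; python3 st.py; done
```

```text
t 9.47 p [567.1 -38.8  24. ] yaw 7.37 zax [ 3.e-03 -6.e-04 -1.e+00] F [-3.16  0.17 11.91] T [-0.06  0.65 -0.  ] w 0.0122
t 9.72 p [568.3 -38.6  24. ] yaw 7.37 zax [ 2.5e-03 -7.0e-04 -1.0e+00] F [-3.37 -0.42 12.14] T [-0.06  0.75  0.07] w 0.012
t 9.97 p [569.8 -38.4  24. ] yaw 7.37 zax [ 2.5e-03 -7.0e-04 -1.0e+00] F [-3.59 -0.22 11.93] T [-0.06  0.77  0.  ] w 0.012
t 10.22 p [571.2 -38.2  24. ] yaw 7.37 zax [ 2.4e-03 -7.0e-04 -1.0e+00] F [-3.73 -2.   13.02] T [-0.14  0.82 -0.  ] w 0.0119
```

```bash
for i in 1 2 3 4 ; do python3 -m crank '{"dr":[[0,0,0],[0,0,0]],"travel":[[0.0005,0,0],[0.001,0,0]],"hand":[0.012,0.012]}' >/dev/null; python3 st.py; done
```

```text
t 10.47 p [571.5 -38.2  24. ] yaw 7.36 zax [ 1.1e-03 -8.0e-04 -1.0e+00] F [-5.79 -0.76 15.19] T [-0.07  1.18  0.  ] w 0.0122
t 10.72 p [571.7 -38.2  24. ] yaw 7.36 zax [-4.0e-04 -1.1e-03 -1.0e+00] F [-7.85 -1.72 15.63] T [-0.18  1.6  -0.04] w 0.012
t 10.97 p [571.9 -38.1  23.9] yaw 7.35 zax [-0.002  -0.0013 -1.    ] F [-9.56 -1.39 18.29] T [-0.24  2.04 -0.01] w 0.0119
t 11.22 p [572.  -38.1  24. ] yaw 7.35 zax [-0.0035 -0.0015 -1.    ] F [-11.78  -1.53  19.12] T [-0.27  2.41  0.02] w 0.0116
```

Load has climbed too far. Back off at once.

```bash
python3 -m crank '{"dr":[[0,0,0]],"travel":[[-0.003,0,-0.0004]],"hand":[0.012]}' >/dev/null; python3 st.py;python3 -m crank '{"dr":[[0,0,0]],"travel":[[0,0,-0.0001]],"hand":[0.012]}' >/dev/null; python3 st.py; python3 - <<'E'
from h import *
c=eyes.camera("scene"); x0,y0,x1,y1=(200,180,310,265)
cv2.imwrite(f"pics/in1.png",cv2.resize(c["color"][y0:y1,x0:x1,::-1],None,fx=7,fy=7,interpolation=cv2.INTER_CUBIC))
E
```

```text
t 11.35 p [571.9 -38.1  24. ] yaw 7.36 zax [ 2.1e-03 -5.0e-04 -1.0e+00] F [ 0.96 -0.28  4.63] T [-0.   -0.2   0.03] w 0.012
t 11.47 p [571.9 -38.1  24. ] yaw 7.36 zax [ 2.e-03 -6.e-04 -1.e+00] F [-2.52 -0.43  9.61] T [-0.1   0.57  0.04] w 0.0121
```

View pics/in1.png

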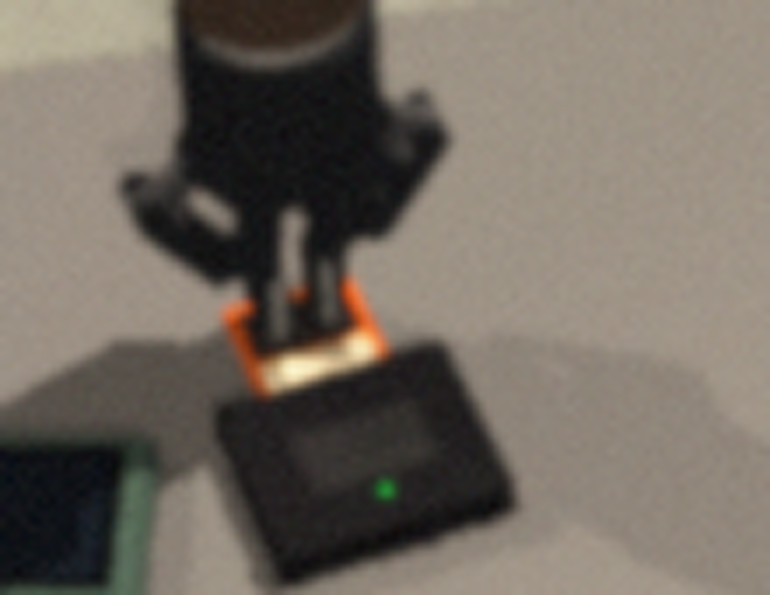

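```bash
python3 st.py; for i in 1 2 ; do python3 -m crank '{"dr":[[0,0,0],[0,0,0]],"travel":[[0.0005,0,-0.0001],[0.001,0,-0.0001]],"hand":[0.012,0.012]}' >/dev/null; python3 st.py; done
```

```text
t 11.53 p [571.9 -38.1  24. ] yaw 7.36 zax [ 1.8e-03 -6.0e-04 -1.0e+00] F [-3.39  0.59 10.07] T [-0.15  0.6  -0.02] w 0.0117
t 11.78 p [571.9 -38.1  24. ] yaw 7.36 zax [-2.e-04 -1.e-03 -1.e+00] F [-5.71 -1.31 12.73] T [-0.15  1.19 -0.05] w 0.012
t 12.03 p [571.9 -38.1  23.9] yaw 7.35 zax [-0.0022 -0.0012 -1.    ] F [-7.88 -2.34 13.92] T [-0.3   1.63 -0.  ] w 0.012
```

```bash
for i in 1 2 3; do python3 -m crank '{"dr":[[0,0,0],[0,0,0]],"travel":[[0.0002,0,-0.0003],[0.0004,0,-0.0004]],"hand":[0.012,0.012]}' >/dev/null; python3 st.py; done
```

```text
t 12.28 p [571.9 -38.1  24. ] yaw 7.35 zax [-0.003  -0.0013 -1.    ] F [-7.07 -1.61 10.85] T [-0.31  1.51 -0.02] w 0.0123
t 12.53 p [571.9 -38.1  24. ] yaw 7.35 zax [-0.0039 -0.0013 -1.    ] F [-7.79 -1.78  9.7 ] T [-0.35  1.55 -0.06] w 0.0121
t 12.78 p [571.9 -38.1  24. ] yaw 7.34 zax [-0.0048 -0.0015 -1.    ] F [-7.35 -1.97  9.15] T [-0.33  1.53  0.02] w 0.012
```

```bash
for i in 1 2 3; do python3 -m crank '{"dr":[[0,0,0],[0,0,0]],"travel":[[0.0003,0,0.0001],[0.0006,0,0.0001]],"hand":[0.012,0.012]}' >/dev/null; python3 st.py; done
```

```text
t 13.03 p [572.  -38.1  24. ] yaw 7.34 zax [-0.0057 -0.0015 -1.    ] F [-8.77 -1.8  12.  ] T [-0.33  1.81  0.01] w 0.0119
t 13.28 p [573.2 -37.8  24. ] yaw 7.34 zax [-0.0045 -0.0011 -1.    ] F [-5.71 -1.12  8.42] T [-0.19  1.32 -0.01] w 0.0121
t 13.53 p [575.  -37.5  24. ] yaw 7.35 zax [-2.3e-03 -7.0e-04 -1.0e+00] F [-5.41 -1.06  8.09] T [-0.16  1.04 -0.03] w 0.012
```

It broke through the contact. Restore load to about 11 N and go on.

```bash
python3 -m crank '{"dr":[[0,0,0],[0,0,0]],"travel":[[0,0,0.0003],[0,0,0.0003]],"hand":[0.012,0.012]}' >/dev/null; python3 st.py; for i in 1 2 3; do python3 -m crank '{"dr":[[0,0,0],[0,0,0]],"travel":[[0.0005,0,0],[0.001,0,0]],"hand":[0.012,0.012]}' >/dev/null; python3 st.py; done;  python3 - <<'E'
from h import *
c=eyes.camera("scene"); x0,y0,x1,y1=(200,180,310,265)
cv2.imwrite(f"pics/in2.png",cv2.resize(c["color"][y0:y1,x0:x1,::-1],None,fx=7,fy=7,interpolation=cv2.INTER_CUBIC))
E
```

```text
t 13.78 p [575.1 -37.5  24. ] yaw 7.36 zax [-1.9e-03 -7.0e-04 -1.0e+00] F [-4.95 -0.17  9.32] T [-0.14  1.06 -0.02] w 0.0121
t 14.03 p [576.1 -37.4  24. ] yaw 7.36 zax [-2.e-03 -7.e-04 -1.e+00] F [-5.53 -0.64 10.18] T [-0.09  1.08  0.03] w 0.012
t 14.28 p [577.1 -37.2  24. ] yaw 7.36 zax [-1.9e-03 -7.0e-04 -1.0e+00] F [-4.6  -0.69  9.29] T [-0.11  1.14 -0.01] w 0.0123
t 14.53 p [578.1 -37.1  24. ] yaw 7.36 zax [-1.9e-03 -7.0e-04 -1.0e+00] F [-4.54 -0.9   9.59] T [-0.09  1.13  0.  ] w 0.0121
```

View pics/in2.png

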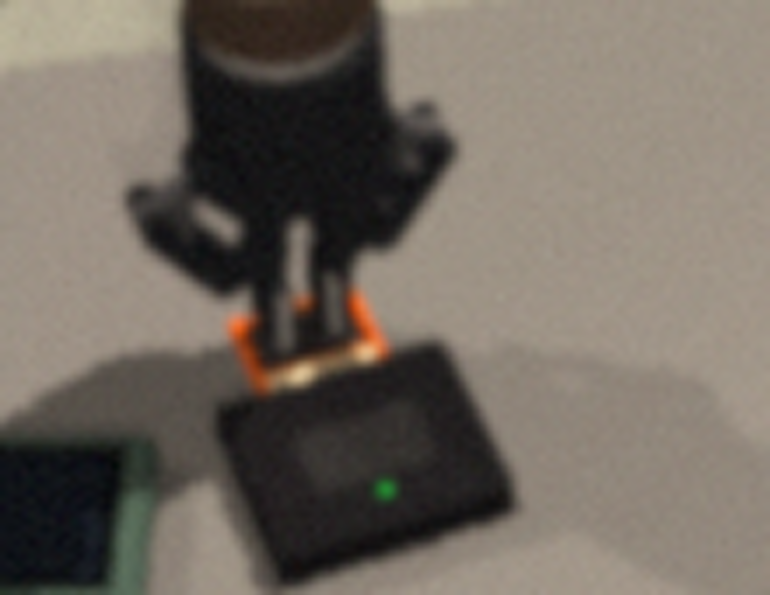

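The label strip has shrunk and the tail moved on with the tips, so the card is moving and is past the contact. Continue to the stop.

```bash
for i in 1 2 3 4 5 6; do python3 -m crank '{"dr":[[0,0,0],[0,0,0]],"travel":[[0.0005,0,0],[0.001,0,0]],"hand":[0.012,0.012]}' >/dev/null; python3 st.py|cut -c1-150; done
```

```text
t 14.82 p [579.1 -37.   24. ] yaw 7.36 zax [-1.9e-03 -7.0e-04 -1.0e+00] F [-5.55 -0.52  9.24] T [-0.12  1.05 -0.01] w 0.0119
t 15.07 p [580.1 -36.8  24. ] yaw 7.36 zax [-1.9e-03 -7.0e-04 -1.0e+00] F [-4.68 -0.22  8.94] T [-0.21  1.08  0.03] w 0.0121
t 15.32 p [581.1 -36.7  24. ] yaw 7.36 zax [-1.9e-03 -7.0e-04 -1.0e+00] F [-5.13 -1.62  9.47] T [-0.1   1.07 -0.  ] w 0.012
t 15.57 p [582.1 -36.6  24. ] yaw 7.36 zax [-1.9e-03 -7.0e-04 -1.0e+00] F [-4.33 -0.86  8.83] T [-0.09  1.1   0.01] w 0.0116
t 15.82 p [583.1 -36.5  24. ] yaw 7.36 zax [-1.9e-03 -7.0e-04 -1.0e+00] F [-5.63 -0.05  7.91] T [-0.16  1.11 -0.03] w 0.0117
t 16.07 p [584.1 -36.3  24. ] yaw 7.36 zax [-1.9e-03 -7.0e-04 -1.0e+00] F [-5.11 -0.79  9.86] T [-0.13  1.1  -0.01] w 0.0125
```

```bash
python3 -m crank '{"dr":[[0,0,0]],"travel":[[0,0,0.0002]],"hand":[0.012]}' >/dev/null;for i in 1 2 3 4 ; do python3 -m crank '{"dr":[[0,0,0],[0,0,0]],"travel":[[0.0005,0,0],[0.001,0,0]],"hand":[0.012,0.012]}' >/dev/null; python3 st.py|cut -c1-150; done
```

```text
t 16.45 p [585.1 -36.2  24. ] yaw 7.36 zax [-1.8e-03 -7.0e-04 -1.0e+00] F [-5.44 -0.68 10.19] T [-0.15  1.17  0.  ] w 0.012
t 16.7 p [586.1 -36.1  24. ] yaw 7.36 zax [-1.7e-03 -6.0e-04 -1.0e+00] F [-6.28 -1.45  9.6 ] T [-0.16  1.18  0.01] w 0.0124
t 16.95 p [587.1 -35.9  24. ] yaw 7.36 zax [-1.7e-03 -7.0e-04 -1.0e+00] F [-4.49 -0.34  9.96] T [-0.1   1.19 -0.03] w 0.0119
t 17.2 p [587.6 -35.9  24. ] yaw 7.36 zax [-2.8e-03 -9.0e-04 -1.0e+00] F [-7.23 -0.48 12.63] T [-0.2   1.58  0.05] w 0.012
```

```bash
for i in 1 2 ; do python3 -m crank '{"dr":[[0,0,0],[0,0,0]],"travel":[[0.0004,0,-0.0001],[0.0007,0,-0.0001]],"hand":[0.012,0.012]}' >/dev/null; python3 st.py|cut -c1-150; done
```

```text
t 17.45 p [587.6 -35.9  24. ] yaw 7.35 zax [-0.004 -0.001 -1.   ] F [-7.95 -1.16 12.27] T [-0.23  1.83 -0.01] w 0.0123
t 17.7 p [587.6 -35.9  24. ] yaw 7.35 zax [-0.0054 -0.0012 -1.    ] F [-9.37 -1.48 13.41] T [-0.31  2.02  0.  ] w 0.0122
```

```bash
python3 -m crank '{"dr":[[0,0,0],[0,0,0]],"travel":[[0.0004,0,-0.0002],[0.0006,0,-0.0002]],"hand":[0.012,0.012]}' >/dev/null; python3 st.py|cut -c1-150; python3 -m crank '{"dr":[[0,0,0],[0,0,0]],"travel":[[-0.001,0,-0.0001],[-0.002,0,-0.0001]],"hand":[0.012,0.012]}' >/dev/null; python3 st.py|cut -c1-150
```

```text
t 17.95 p [587.6 -35.9  24. ] yaw 7.34 zax [-0.0065 -0.0013 -1.    ] F [-10.43  -1.55  12.85] T [-0.33  2.24  0.03] w 0.012
t 18.2 p [587.6 -35.9  24. ] yaw 7.35 zax [-2.7e-03 -7.0e-04 -1.0e+00] F [-4.46 -0.98  7.74] T [-0.12  0.92  0.03] w 0.0123
```

The card doesn't budge at 10.4 N, so it has hit a hard stop. Lift straight up.

```bash
python3 -m crank '{"dr":[[0,0,0],[0,0,0],[0,0,0],[0,0,0],[0,0,0]],"travel":[[0,0,-0.001],[0,0,-0.004],[0,0,-0.02],[0,0,-0.06],[0,0,-0.06]],"hand":[0.012,0.012,0.012,0.012,0.012]}' >/dev/null; python3 st.py; python3 -m crank '{"dr":[[0,0,0],[0,0,0],[0,0,0],[0,0,0],[0,0,0],[0,0,0],[0,0,0],[0,0,0]],"travel":[[-0.03,0,-0.03],[-0.08,0,-0.06],[-0.14,0.02,-0.08],[-0.17,0.07,-0.1],[-0.17,0.13,-0.1],[-0.17,0.19,-0.1],[-0.17,0.22,-0.1],[-0.17,0.22,-0.1]],"hand":[0.012,0.012,0.012,0.012,0.012,0.012,0.012,0.012]}'; python3 - <<'E'
from h import *
a=np.radians(7.35); ux=np.array([np.cos(a),np.sin(a)]); uy=np.array([-ux[1],ux[0]])
for n,b in(("scene",(200,180,310,265)),("top",(215,80,400,215))):
    c=eyes.camera(n); x0,y0,x1,y1=b; f=7 if n=="scene" else 4
    cv2.imwrite(f"pics/fin_{n}.png",cv2.resize(c["color"][y0:y1,x0:x1,::-1],None,fx=f,fy=f,interpolation=cv2.INTER_CUBIC))
    m,cs=cards(c)
    for h in cs:
        w=ray(c,h[:,0],0.0233)[:,:2]*1000
        if abs(w.mean(0)[0]-580)<60 and abs(w.mean(0)[1]+40)<60:
            r=cv2.minAreaRect(w.astype(np.float32)); B=cv2.boxPoints(r); print(n,np.round(r[1],1),round(r[2],2),np.c_[B@ux,B@uy].round(1).tolist())
E
```

```text
t 18.82 p [592.7 -35.6  88.2] yaw 7.39 zax [ 8.9e-03 -5.0e-04 -1.0e+00] F [-0.12 -0.    0.24] T [-0.05 -0.01  0.01] w 0.0124
clock: 19.82
eef_pos: [0.4488, -0.2775, 0.1832]
tool_rot: [0.998, 0.063, 0.0, 0.0]
ft_force: [-0.7, 0.3, 0.9]
grip_width: 0.0119
top [38.  53.9] 6.43 [[563.7, -82.6], [562.8, -136.5], [600.8, -137.1], [601.7, -83.2]]
```

View pics/fin_scene.png

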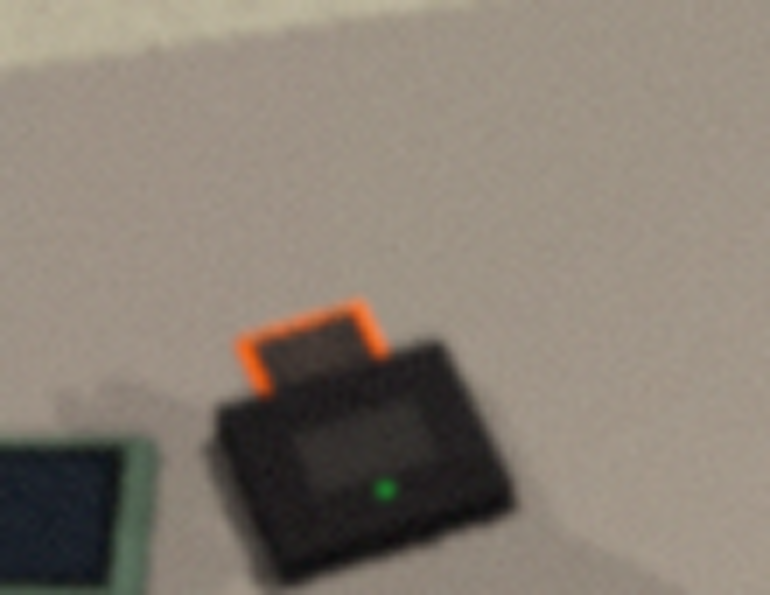

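View pics/fin_top.png

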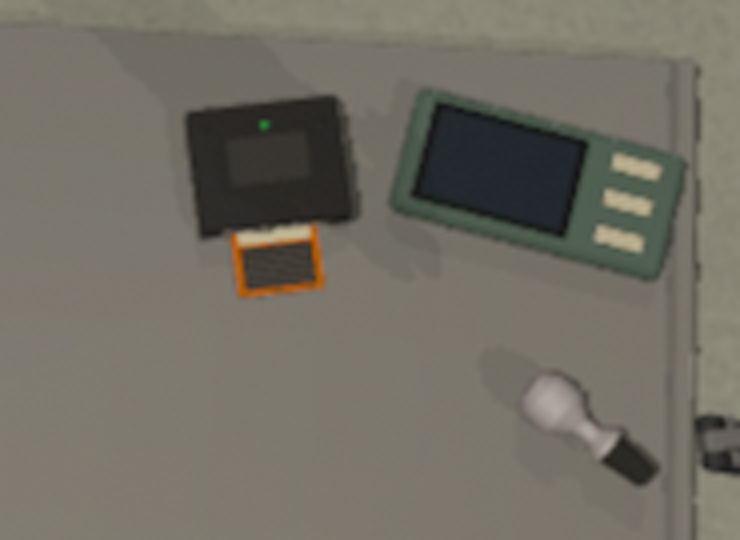

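```bash
python3 st.py; python3 -c "
from workcell import job
print(job.job_done())"
```

```text
t 19.93 p [ 448.5 -275.1  183.2] yaw 7.35 zax [-8.e-04  1.e-03 -1.e+00] F [ 0.12 -0.33  0.35] T [ 0.02 -0.01  0.03] w 0.0122
the job is handed in; nothing more can be done
None
```

I dragged the panel card (86 x 55 mm; the other two measure about 118 x 74 mm) to the reader, squared it up and eased it past the contact. I pushed it on to a hard stop, let go and handed the job in at about 20 s. It may already have failed on the 20 N limit, as explained below.

**20 N limit:** while the card was stuck at the contact, the wrist sensor briefly read 19.1 N down and 11.8 N of push, about 22 N combined. I backed off at once. If the limit counts the combined force rather than the press alone, that may have cracked the card. The card looked intact in the last pictures.

**Contact:** it gave way at about 8.8 N of push under 12 N of load, a little above the 6 to 8 N you gave for 11 N.

**Stop:** the tips did not move at all up to 10.4 N of push. I put the nose about 45 to 46 mm in, at the short end of the 45 to 54 mm range. The last top view, taken on its own, gives 44.7 mm, within about 2 mm of measuring error.

**Final pose:** in the last pictures the card is flat and within about 1° of straight. It sits about 0 to 2 mm off the bay's centre line. The arm is clear and touching nothing.

**Things around it:** the handheld and stopper look unmoved. The salt pig and phone stand were outside the final crops, so I didn't recheck them, but the arm felt no contact near them.

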